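Load a camera into the sloping test stand until it presses the presence switch

ROBOT

A 6-joint arm with a two-finger parallel gripper is mounted at the origin on the work surface. World frame = base frame: x ahead of the robot, y to its left, z up, the work surface at z = 0. Lengths are in mm, angles in degrees, forces in N, time in s.
With the tool pointing down it reaches from about 325 to 925 mm from the base axis. Payload 3.1 kg.
Tool frame: the origin (TCP) lies at the very end of the fingers, on their centre line; the grasp point (between the pads) lies grasp_offset behind it (grasp_offset is the distance from the TCP to the grasp point, in mm); z points along the fingers, y is the line along which they close (so a half turn about z gives the same grasp; the last joint's range is limited). The gripper opens to 85 mm and grips with 20 to 120 N. Pads are 22 mm wide; open, the fingers measure 114 mm over their backs; the gripper's body (76 mm by 85 mm) begins 54 mm behind the grasp point. The pads swing forward as they close: fully open they stand 13 mm farther back than shut.
Start: joints at [-70.6, 12.427, 92.441, -0, 75.132, -6.429], TCP at [272.325, -562.564, 231.3] pointing down, gripper open.
Joint ranges: [-157.48, 157.48], [-44.54, 120.13], [17.64, 146.25], [-64.5, 244.5], [7.68, 150.69], [-147.95, 147.95]. Speed limits (degrees/s): [159.86, 159.86, 180, 180, 180, 180].

INTERFACE

Orientations are given as [roll, pitch, yaw] about the fixed x, y, z axes, in that order (R = Rz(yaw) Ry(pitch) Rx(roll)).
In Python, from station import * gives the robot as it stands. Calls block until the motion is done:
- goto(position, orientation): joint-space move of the TCP to a pose.
- move_l(position, attitude=None, speed=150): straight line of the TCP; attitude=None keeps the orientation; speed is the mean speed in mm/s.
- move_j(angles): joint-space move.
- grip(opening, squeeze=None): finger opening in mm; squeeze is the grip in N (None keeps the last); returns when the fingers have stopped.
- wait(seconds).
- solve_ik(position, orientation): joint angles nearest the present ones, or None.
- get_obs(): the state.
- get_image(name): name is "scene" or "top" or "wrist"; returns the picture (420x560x3 uint8, red, green, blue); there is no depth.
- get_calibration(name): a dict with "fx", "fy", "cx", "cy" (pixels), "R" (3x3) and "t" (3): a world point X has camera coordinates R X + t; the wrist camera has in their place "mount" (4x4, takes a point from camera to tool coordinates, whose origin is the TCP and whose axes are the flange's). Camera axes: x right, y down, z forward; pixel columns grow to the right and rows downward; lengths in mm; the calibration is good to about 2 mm. A picture is of the moment at which its call begins: read the wrist's pose just before it. get_calibration takes no time and is no camera call.
A pose or a line that the arm cannot do raises Unreachable and nothing moves.
- sign_off(): hands the job in; it is judged then, once.
Trained networks look in the newest picture that a camera, given by its name, has taken for a name from the list of things; names that differ only in an ending like _2 or _b are one class to them, and where a whole thing is asked for, a point or a joint stands for the part that bears it (a point fixed in the world has none). Each returns a list of dicts, best first, with "score" (0 to 1); they miss things now and then, are a little off and sometimes report something else, mostly with a low value. They report only what shows in the picture. A call takes as long as a camera call. They do not tell look-alikes from the thing itself.
- spot_in(name, camera): "extent" ([centre column, centre row, width, height] in pixels, round what is visible of it).
- regions_of(name, camera): "region" (420x560 bool, what is visible of it) and "extent" ([centre column, centre row, width, height] in pixels, round what is visible of it).
The state is a dict: "t": time; "joint_pos": joint angles; "qvel": joint speeds; "effort": joint torques, N m; "tcp_pos": TCP position; "ee_rot": TCP orientation; "wrist_force": force on the tool from outside, world axes, zero at the start; "moment": the same for the moment, N m; "grip_width": finger opening in mm; "grip_force": force on a finger pad.
Only numpy, scipy, OpenCV 4.12 (cv2) and the standard library are available. Lean on these libraries where they do the work, as an engineer would, in place of code of your own. Each camera call takes 0.05 s, during which the arm holds its last target. There are 200 camera calls.

TASK

Pick up the camera from its mat by the orange grip on its lens and lay it flat on its back in the blue-sided channel of the sloping test stand, base edge towards the low end and clear of the switch lever. Then gently slide it straight down the slope until its base edge has pushed the red-tipped switch lever fully in and rests square against both yellow stops, and let go so that it stays there. Do not bang or force it, and leave the spare lens, the bottle and the meter where they are.

Things in the scene. Friction and masses are not known exactly. Their poses are not given: they have to be found in the camera images.
- camera: Black camera on its back, 72 (x) by 120 (y) by 34 (z) mm, 0.4 to 0.8 kg; origin: centre of its back (underside). +z: out of the lens. +x: top edge, with a viewfinder hump 40 wide, 11 mm farther out. -x: flat base edge with aluminium plate, at x = -36. Other measures: see camera_grip.
- camera_grip (a point): centre of the orange grip block on the camera's lens barrel, on the lens axis, 55 mm above the camera's back. The block reaches from 38 to 72 mm above the back; hold it by its two flat faces at camera y = +28 and -28 (56 mm apart), 26 mm wide along camera x. The barrel is 52 mm across, its front 74 mm above the back; the body's front face is at 34 mm.
- camera_base (a point): middle of the camera's base edge, 36 mm from the camera's origin along -x, half way up its thickness
- camera_top (a point): middle of the camera's top edge, 36 mm from the origin along +x, half way up its thickness
- bed: Test stand's aluminium bed, fixed, 210 (x) by 160 (y) mm, sloping 30 degrees. Origin: middle of its upper surface, 75 mm above the bench. +x: straight up the slope; y: across it, level; +z: square out of the bed. Low end roughly faces the robot. Blue side walls 22 mm tall leave a channel 131 mm wide for the 120 mm camera. Grippy: the camera stays where it is laid.
- stop_zone (a point): Point of the bed's surface on its mid-line, at bed x = -55 mm, y = 0. A stop block with two yellow stops (bed y = +50 and -50, 16 wide, tops 26 mm above the bed) is clamped near here; where differs each time and is not measured: the stops' faces are anywhere from bed x = -75 to -35 mm. They do not give way. The free lever's red roller stands 15 mm up the slope from these faces.
- switch_lever (a joint): Angle (rad) of the sprung switch lever: 45 mm blade hinged on the stop block at bed y = +34, sweeping parallel to the bed; red roller, 12 mm across, at its tip near y = -6, 10 to 24 mm above the bed. 0: free; about 0.35: fully in, when an edge rests against both yellow stops. It springs back when let go. 1.5 N at the roller to start, 3.5 N fully in.
- mat: thin blue mat, fixed, 170 by 190 by 4 mm, on which the camera lies at the start; origin at the centre of its underside
- lens: spare black lens standing on the bench, 68 across, 56 mm tall, loose; origin at the centre of its foot; leave it alone
- cleaner: small white bottle with a blue cap, 44 across, 90 mm tall, loose; origin at the centre of its foot; leave it alone
- meter: orange hand-held meter lying on the bench, 155 (x) by 78 (y) by 36 mm, loose; origin at the centre of its underside; leave it alone
Things that resemble listed ones, but are neither listed nor needed, are in the scene too. Leave any green look-alike of the camera alone.

How it is judged (in metres and radians):
On the way, in this order (a step that is already met when the one before it is completed fails the run):
1. the camera lies flat on the bed in the channel, base edge down the slope, with the switch lever still free (z of camera in the frame of bed between -0.004 and 0.006 m and y of camera in the frame of bed between -0.01 and 0.01 m and angle between the z axis of camera and the z axis of bed, either way round below 0.08 rad and x of camera_top in the frame of bed above 0 m and value of joint switch_lever below 0.06 rad), for 0.1 s.
2. the camera's base edge has pushed the switch lever fully in (value of joint switch_lever above 0.28 rad), for 0.2 s.
At the end, for the whole second after the job is handed in: Camera released and still, flat on the bed on its back (within 4 mm and 0.05 rad), centred in the channel to 10 mm, base edge down the slope and square within 0.06 rad, holding the switch lever in beyond 0.28 rad (within about 3 mm of the stops); bystanders within 20 mm of where they were (value of joint switch_lever above 0.28 rad and z of camera in the frame of bed between -0.004 and 0.004 m and y of camera in the frame of bed between -0.01 and 0.01 m and angle between the z axis of camera and the z axis of bed, either way round below 0.05 rad and angle between the x axis of camera and the x axis of bed, either way round below 0.06 rad and x of camera_base in the frame of bed below -0.025 m and x of camera_top in the frame of bed above -0.015 m and linear speed of camera below 0.01 m/s); the robot touches nothing.
It fails at once if the camera is banged or forced against the stand (over 80 N) (contact force between camera and bed above 80 N).
It fails at once if the spare lens is moved by over 20 mm (distance of lens from where it was at the start of the episode above 0.02 m).
It fails at once if the bottle is moved by over 20 mm (distance of cleaner from where it was at the start of the episode above 0.02 m).
It fails at once if the meter is moved by over 20 mm (distance of meter from where it was at the start of the episode above 0.02 m).
It also fails if it takes over 48 s, if anything falls off the work surface, if the arm or the gripper's body presses on something with over 40 N, if the wrist force passes 120 N, or if a joint passes its speed limit or range.

## Working session

There is one attempt and no reset: what is moved stays moved. The work goes in short steps, each a Python script; the robot and the scene stay as the last script left them, time stands still between calls to the robot, and variables do not carry over. Pictures are saved under pics/ and viewed, at most 10 in all, crops included, and the job is handed in when it is done.

```bash
mkdir -p pics; ls; python3 - <<'E'
from station import *
import cv2,numpy as np
ims=[]
for c in ("scene","top"):
    im=get_image(c); cv2.imwrite(f"pics/{c}0.png",im[:,:,::-1])
    k=get_calibration(c); print(c,k)
    for n in ("camera","camera_grip","bed","switch_lever","mat","lens","cleaner","meter"):
        print(n,[(round(d["score"],2),[int(v) for v in d["extent"]]) for d in spot_in(n,c)])
print(get_calibration("wrist")); print(get_obs())
E
```

```text
pics
scene {'fx': 382.7295644820448, 'fy': 382.7295644820448, 'cx': 278.346031076642, 'cy': 202.59793459046938, 'R': array([[-0.71296996,  0.70118983,  0.0025807 ],
       [ 0.60477292,  0.61678748, -0.50380842],
       [-0.35485708, -0.35763953, -0.86381156]]), 't': array([ 402.42930522, -326.84387826, 1059.21004772])}
camera [(0.92, [354, 278, 70, 65]), (0.84, [287, 375, 47, 77])]
camera_grip [(0.76, [285, 375, 55, 76]), (0.74, [353, 277, 71, 68])]
bed [(0.88, [198, 124, 106, 58])]
switch_lever []
mat [(0.62, [345, 288, 131, 121])]
lens [(0.95, [320, 165, 30, 32])]
cleaner [(0.69, [276, 210, 21, 30]), (0.53, [200, 123, 105, 56]), (0.27, [354, 278, 72, 69])]
meter [(0.97, [195, 258, 83, 73])]
top {'fx': 439.599993404192, 'fy': 439.599993404192, 'cx': 280.131227850765, 'cy': 210.4167310792184, 'R': array([[-0.02684214, -0.99963754,  0.00207189],
       [-0.9911363 ,  0.02634398, -0.13021072],
       [ 0.13010894, -0.00554866, -0.99148418]]), 't': array([  18.5716065 ,  594.19929278, 1048.25700933])}
camera [(0.76, [192, 221, 51, 39]), (0.62, [181, 140, 53, 53])]
camera_grip [(0.97, [
[... 719 characters left out ...]
     1.00000000e+00]])}
{'t': 0.9, 'joint_pos': array([-7.05985501e+01,  1.24246573e+01,  9.24382873e+01,  1.56695927e-03,
        7.51312486e+01, -6.42810623e+00]), 'qvel': array([-0.15048107, -0.06865897,  0.0446053 ,  0.07202994, -0.02942305,
       -0.00029351]), 'effort': array([ 3.97516233e-04, -3.96877420e+01, -3.04261708e+01, -1.47325236e-04,
        6.53126135e-04,  1.58800452e-05]), 'tcp_pos': array([ 272.35604322, -562.58425988,  231.35545037]), 'ee_rot': array([ 1.79994060e+02, -8.54906643e-04,  2.58291542e+01]), 'wrist_force': array([-0.52923453, -0.81158267,  0.33088938]), 'moment': array([0.01867717, 0.02315897, 0.00735036]), 'grip_force': 0.0, 'grip_width': 85.29155297096305}
```

```bash
python3 - <<'E'
import cv2,numpy as np
t=cv2.imread("pics/top0.png")
a=cv2.resize(t[100:310,130:470],(800,494),interpolation=cv2.INTER_CUBIC); cv2.imwrite("pics/topc.png",a)
E
python3 -c "
from station import *
print(grasp_offset)"
```

```text
18.700000000000003
```

View pics/scene0.png

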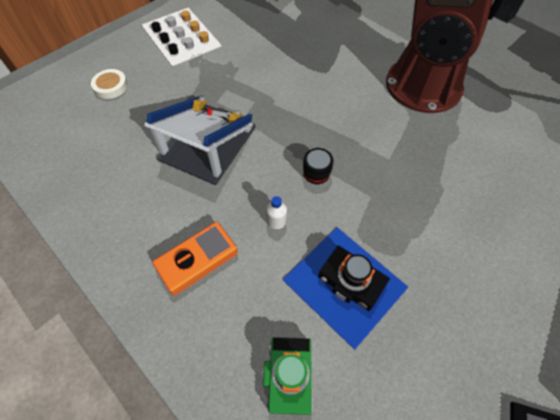

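View pics/topc.png

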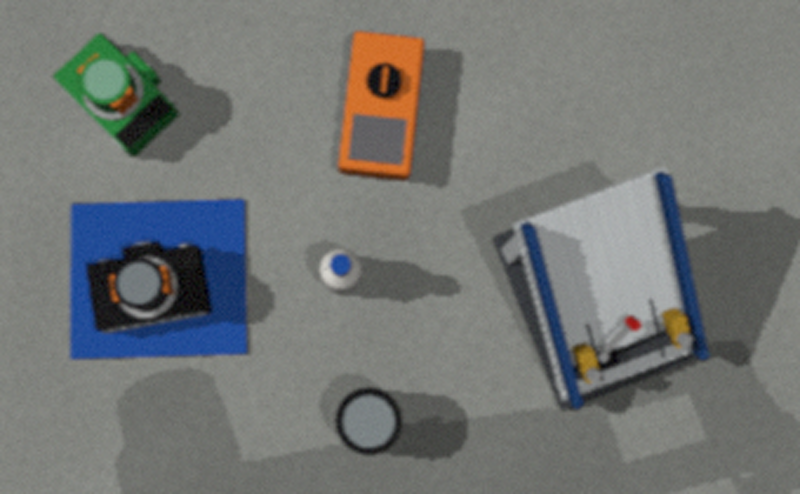

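Black camera on the blue mat (top image ~(192,222), hump towards +x) is the one wanted; the green one at (181,140) is the look-alike. The bed is at top ~(390,221), low end towards the robot with yellow stops at crop (585,360) and (677,325), and the red roller at (632,322). Next: rough positions, then near wrist views of both.

```bash
cat > h.py <<'E'
from station import *
import numpy as np, cv2
from scipy.spatial.transform import Rotation as Ro
def rpy(o): return Ro.from_euler('xyz',o,degrees=True).as_matrix()
def cam(name,ob=None):
    k=get_calibration(name)
    if name!="wrist": return k,np.array(k["R"]),np.array(k["t"])
    M=np.array(k["mount"]); Rt=rpy(ob["ee_rot"])
    Rc=Rt@M[:3,:3]; c=Rt@M[:3,3]+ob["tcp_pos"]
    return k,Rc.T,-Rc.T@c
def proj(C,X):
    k,R,t=C; q=np.atleast_2d(X)@R.T+t
    return np.c_[k["fx"]*q[:,0]/q[:,2]+k["cx"],k["fy"]*q[:,1]/q[:,2]+k["cy"]]
def back(C,uv,z):
    k,R,t=C; d=R.T@np.array([(uv[0]-k["cx"])/k["fx"],(uv[1]-k["cy"])/k["fy"],1]); c=-R.T@t
    return c+d*(z-c[2])/d[2]
def snap(name):
    ob=get_obs(); return ob,cam(name,ob),get_image(name)
E
python3 - <<'E'
from h import *
import pickle
C=cam("top")
f=lambda u,v:(u/2.353+130,v/2.353+100)
print("cam",back(C,f(140,284),78)[:2])
for n,p,z in [("LH",(527,225),146.6),("LL",(575,405),41.6),("RH",(663,175),146.6),("RL",(702,355),41.6)]: print(n,back(C,f(*p),z))
p=back(C,f(140,284),78)
goto([p[0]-40,p[1],360],[180,0,0])
ob,C,im=snap("wrist"); cv2.imwrite("pics/w1.png",im[:,:,::-1]); pickle.dump((ob,C),open("w1.pkl","wb"))
print(ob["tcp_pos"],ob["t"],[(d["score"],d["extent"]) for d in spot_in("camera_grip","wrist")])
E
```

```text
cam [570.44856327 218.72799543]
LH [ 609.31025676 -162.66432766  146.6       ]
LL [ 437.31660796 -221.4963479    41.6       ]
RH [ 654.2792488 -295.1474201  146.6      ]
RL [ 485.04443917 -355.94808286   41.6       ]
[530.68573295 218.05466294 359.76632188] 3.825 [(0.71, [279.9, 127.5, 102.7, 76.6])]
```

View pics/w1.png

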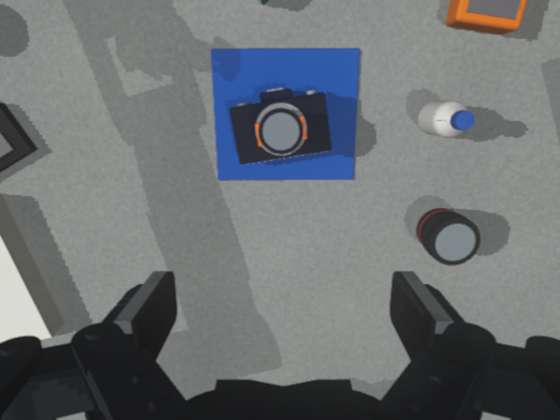

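```bash
python3 - <<'E'
from h import *
import pickle
ob,C=pickle.load(open("w1.pkl","rb")); im=cv2.imread("pics/w1.png")
c=back(C,(281,131),78); print("lens",c)
q=[back(C,p,38)[:2] for p in [(239,163),(331,151),(325,94),(231,107)]]
for i in range(4): 
    d=q[(i+1)%4]-q[i]; print(q[i],np.hypot(*d),np.degrees(np.arctan2(d[1],d[0])))
print("mean",np.mean(q,0))
cv2.imwrite("pics/w1c.png",cv2.resize(im[80:175,215:345],(780,570),interpolation=cv2.INTER_CUBIC))
E
```

```text
lens [573.1406687  220.21365239  78.        ]
[530.4765751  274.28689499] 118.31763174432515 -82.61309241734153
[545.68855358 156.9512325 ] 69.58682124892148 8.113175925131687
[614.5788963  166.77194385] 115.96873102936252 97.50816926347218
[599.42554615 281.74638691] 69.35131310334685 -173.8252669813364
mean [572.54239278 219.93911456]
```

View pics/w1c.png

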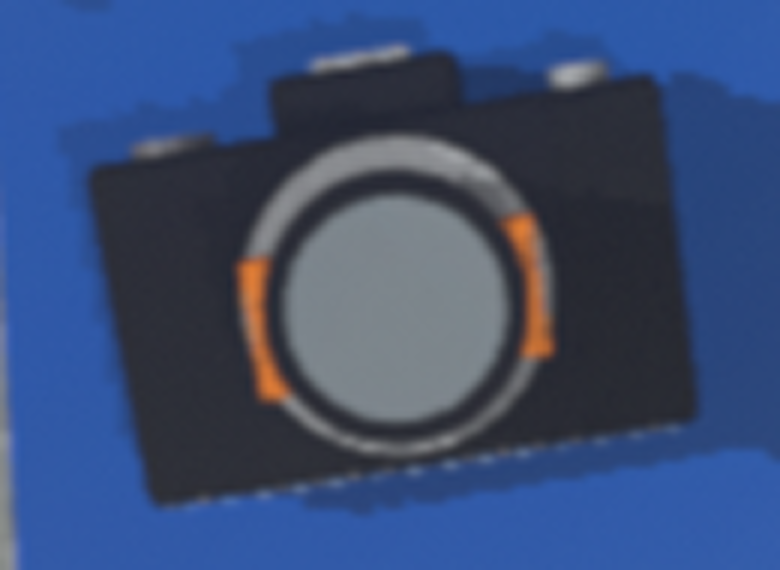

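The enlarged crop confirms the black camera with orange grip faces left (265,330) and right (530,285), hump at top, aluminium base plate at the bottom; yaw ≈ +7.6°, at (573,220). Next is a near view of the bed.

```bash
python3 - <<'E'
from h import *
import pickle
y=np.radians(18.9); p=np.array([557,-255])+0*np.array([np.cos(y),np.sin(y)])
goto([p[0],p[1],300],[180,0,18.9])
ob,C,im=snap("wrist"); cv2.imwrite("pics/w2.png",im[:,:,::-1]); pickle.dump((ob,C),open("w2.pkl","wb"))
print(ob["tcp_pos"],ob["t"],ob["joint_pos"])
cv2.imwrite("pics/w2b.png",cv2.resize(im[20:300,90:470,::-1],(800,589),interpolation=cv2.INTER_CUBIC))
for a in (7.6,187.6): print(solve_ik([573,220,45],[180,0,a]))
for a in (18.9,198.9): print(solve_ik([557,-255,150],Ro.from_matrix(Ro.from_euler('z',a,degrees=True).as_matrix()@rpy([180,0,0])).as_euler('xyz',degrees=True)))
E
```

```text
[ 557.41487674 -254.15034189  300.25254207] 5.6667 [-3.10869189e+01  8.22665354e+00  8.98841568e+01  3.11427106e-02
  8.18710324e+01  3.99518060e+01]
[ 1.44553456e+01  2.34627423e+01  1.00411113e+02 -2.54444375e-14
  5.61261447e+01  9.68553456e+01]
[ 14.45534561  23.4627423  100.41111298   0.          56.12614472
 -83.14465439]
[-3.11601597e+01  1.54654642e+01  9.79467211e+01 -2.54444375e-14
  6.65878147e+01  3.99398403e+01]
[-3.11601597e+01  1.54654642e+01  9.79467211e+01 -2.54444375e-14
  6.65878147e+01 -1.40060160e+02]
```

View pics/w2b.png

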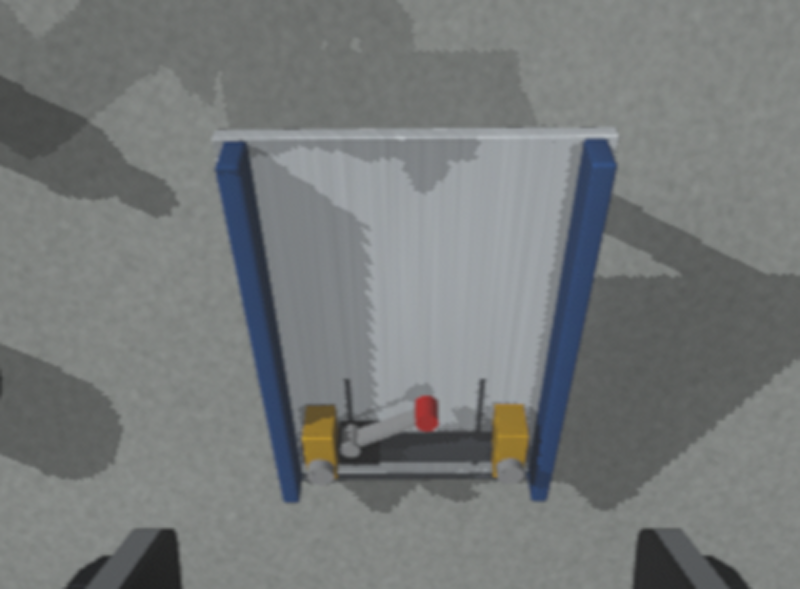

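```bash
cat > fit.py <<'E'
from h import *
import pickle
from scipy.optimize import least_squares
ob,C=pickle.load(open("w2.pkl","rb"))
def bedR(yaw): return Ro.from_euler('z',yaw,degrees=True).as_matrix()@Ro.from_euler('y',-30,degrees=True).as_matrix()
g=lambda u,v:np.array([u/2.1053+90,v/2.1053+20])
# params x,y,yaw, xs (stop face), w (wall low end x)
obs=[((216,131),(105,80,0)),((617,130),(105,-80,0)),
((303,404),('s',58,0)),((337,404),('s',42,0)),((493,404),('s',-42,0)),((527,404),('s',-58,0)),
((303,434),('s',58,26)),((337,434),('s',42,26)),((493,434),('s',-42,26)),((527,434),('s',-58,26)),
((298,497),('w',65.5,22)),((534,495),('w',-65.5,22)),((249,148),('v',65.5,22)),((583,143),('v',-65.5,22))]
U=np.array([g(*a) for a,_ in obs])
def res(p):
    d={'s':p[3],'w':p[4],'v':p[5]}
    X=np.array([[d.get(b[0],b[0]) if isinstance(b[0],str) else b[0],b[1],b[2]] for _,b in obs],float)
    return (proj(C,X@bedR(p[2]).T+[p[0],p[1],75])-U).ravel()
r=least_squares(res,[557,-255,18.9,-55,-105,105])
E
python3 - <<'E'
from fit import *
print(r.x); print(r.fun.reshape(-1,2).round(1))
k=get_calibration("top"); print(proj(cam("top"),bedR(r.x[2])@[105,80,0]+[r.x[0],r.x[1],75]),proj(cam("top"),bedR(r.x[2])@[105,-80,0]+[r.x[0],r.x[1],75]))
E
```

```text
[ 557.3186601  -258.28846271   19.3641504   -46.93045068 -101.13275333
  108.73124338]
[[-2.9 -0.3]
 [ 2.3 -1.1]
 [ 1.4 -1.2]
 [-0.5 -1.3]
 [ 0.4 -1.8]
 [-1.5 -1.9]
 [-0.8  2. ]
 [-2.   1.9]
 [ 2.4  1.4]
 [ 1.2  1.3]
 [ 0.4 -0.3]
 [-1.3 -0. ]
 [-5.6  0.5]
 [ 6.3  1.7]]
[[348.02465192 193.96173903]] [[412.51918299 169.48705389]]
```

```bash
python3 - <<'E'
from h import *
o=[180,0,7.6]
grip(85,80)
goto([573,220,200],o)
move_l([573,220,100],speed=150)
move_l([573,220,45.5],speed=80)
a=get_obs(); print(a["tcp_pos"],a["wrist_force"])
grip(50,80)
b=get_obs(); print(b["grip_width"],b["grip_force"],b["wrist_force"],b["moment"],b["tcp_pos"])
move_l([573,220,75],speed=60)
b=get_obs(); print(b["grip_width"],b["grip_force"],b["wrist_force"],b["moment"],b["t"])
move_l([573,220,300],speed=250)
ob,C,im=snap("wrist"); cv2.imwrite("pics/w3.png",im[:,:,::-1])
ob,C,im=snap("scene"); cv2.imwrite("pics/s3.png",im[:,:,::-1])
print(get_obs()["t"])
E
```

```text
[573.31219886 220.10058557  45.628257  ] [-0.52451533 -0.47179455 -0.45237704]
54.92984760781128 87.5920844078064 [0.27506488 0.48927959 2.54952834] [0.21264115 0.06705414 0.05206411] [574.25479932 220.58236409  46.90989934]
55.05375291692329 86.31144404411316 [ 0.11086208 -0.6556036  -7.38726588] [-0.08554905  0.01010611 -0.02383118] 10.375
11.525
```

View pics/w3.png

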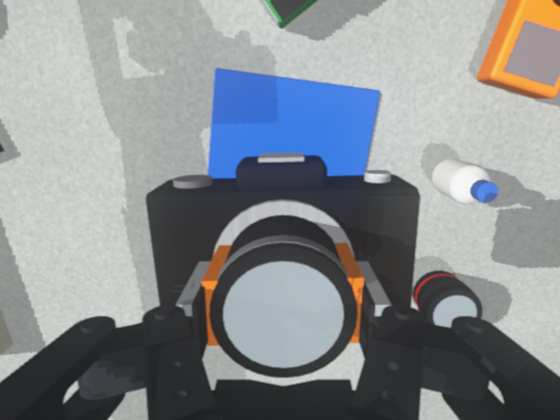

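```bash
cat > b.py <<'E'
from h import *
BO=np.array([557.,-257.,75.]); YAW=19.2
def bedR(yaw=None): return Ro.from_euler('z',YAW if yaw is None else yaw,degrees=True).as_matrix()@Ro.from_euler('y',-30,degrees=True).as_matrix()
B=bedR(); OR=Ro.from_matrix(B@np.diag([1,-1,-1.])).as_euler('xyz',degrees=True)
def W(x,y,h): return BO+B@np.array([x,y,h])   # TCP in bed coords
def inbed(p): return B.T@(np.asarray(p)-BO)
def fb(ob): return B.T@ob["wrist_force"]
E
python3 - <<'E'
from b import *
print(OR,[solve_ik(W(x,0,h),OR) is not None for x,h in((32,110),(32,42),(-25,42),(-25,130))])
goto([540,-100,300],[180,0,15])
goto(W(32,0,110),OR)
move_l(W(32,0,54),OR,speed=100)
wait(0.2)
ob,C,im=snap("wrist"); cv2.imwrite("pics/w4.png",im[:,:,::-1]); print(ob["t"],inbed(ob["tcp_pos"]),fb(ob))
ob2,C2,im2=snap("top"); cv2.imwrite("pics/t4.png",im2[:,:,::-1])
im=im[:,:,::-1].copy(); a=cv2.resize(im2[150:280,320:480,::-1],(560,455),interpolation=cv2.INTER_CUBIC)
o=np.zeros((455,800,3),np.uint8); o[:,240:]=a
cv2.imwrite("pics/c4.png",np.hstack([cv2.resize(im,(400,300)),cv2.resize(a,(400,300))]))
E
```

```text
[180.  -30.   19.2] [True, True, True, True]
14.5167 [32.61128817 -0.78451508 54.87178705] [-3.00120401 -0.56127894 -5.7811353 ]
```

View pics/w4.png

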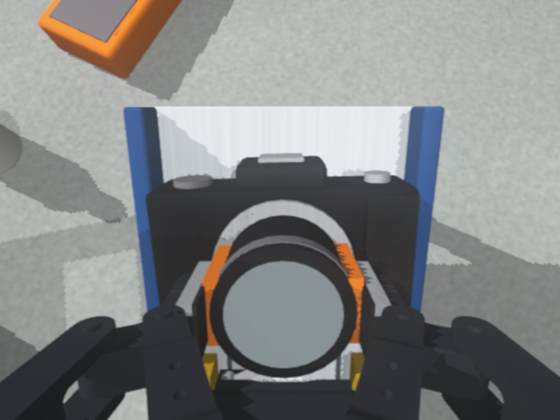

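```bash
python3 - <<'E'
from b import *
im=cv2.imread("pics/w4.png"); g=cv2.cvtColor(im,cv2.COLOR_BGR2GRAY).astype(int)
for c in (166,170,215,220,225,230,332,338,344,350,356,398,404): 
    col=g[120:230,c]; r=np.argmax(col<80); f=120+r-1+(col[r-1]-80)/(col[r-1]-col[r]); print(c,round(f,1),end="; ")
print()
for c in (150,180,220,260,300,340,380,420):
    col=g[90:125,c]; r=np.argmax(np.abs(np.diff(col))); print(c,90+r,end="; ")
print()
ob=get_obs(); C=cam("wrist",ob)
print(proj(C,[BO+B@p for p in ([105,80,0],[105,-80,0],[105,65.5,0],[105,-65.5,0],[105,65.5,22],[105,-65.5,22])]).round(1))
# expected camera front-face top corners
x,y,h=inbed(ob["tcp_pos"])
print(proj(C,[BO+B@(np.array([x,y,h-42.5])+p) for p in ([36,60,34],[36,-60,34],[36,60,0],[36,-60,0],[0,0,74])]).round(1))
print([g[115,c] for c in range(118,170,2)],[g[115,c] for c in range(400,450,2)])
print([(r,list(g[r-3:r+4,200])) for r in (107,)])
E
```

```text
166 182.5; 170 180.4; 215 179.3; 220 179.3; 225 179.1; 230 178.9; 332 176.9; 338 176.8; 344 176.7; 350 176.7; 356 176.6; 398 177.8; 404 179.9; 
150 106; 180 106; 220 106; 260 106; 300 105; 340 105; 380 105; 420 105; 
[[128.7  99.4]
 [437.   99.8]
 [156.7  99.4]
 [409.1  99.7]
 [140.8  98.6]
 [425.1  98.9]]
[[143.  187.8]
 [425.5 188. ]
 [167.4 173.6]
 [400.5 173.8]
 [284.7 314.6]]
[np.int64(178), np.int64(181), np.int64(179), np.int64(115), np.int64(99), np.int64(99), np.int64(99), np.int64(98), np.int64(98), np.int64(98), np.int64(97), np.int64(90), np.int64(81), np.int64(71), np.int64(68), np.int64(68), np.int64(68), np.int64(68), np.int64(68), np.int64(104), np.int64(220), np.int64(201), np.int64(197), np.int64(210), np.int64(224), np.int64(232)] [np.int64(224), np.int64(201), np.int64(198), np.int64(200), np.int64(195), np.int64(117), np.int64(91), np.int64(92), np.int64(92), np.int64(92), np.int64(92), np.int64(93), np.int64(102), np.int64(106), np.int64(106), np.int64(104), np.int64(103), np.int64(102), np.int64(101), np.int64(100), np.int64(100), np.int64(101), np.int64(167), np.int64(187), np.int64(193)]
[(107, [np.int64(187), np.int64(188), np.int64(211), np.int64(236), np.int64(235), np.int64(231), np.int64(231)])]
```

```bash
cat >> b.py <<'E'
OR=Ro.from_matrix(B@Ro.from_euler('z',-1,degrees=True).as_matrix()@np.diag([1,-1,-1.])).as_euler('xyz',degrees=True)
E
python3 - <<'E'
from b import *
move_l(W(32,0,50),OR,speed=40); wait(0.15)
f0=fb(get_obs()); print(f0)
h=50
while h>38:
    h-=1; move_l(W(32,0,h),OR,speed=25); ob=get_obs(); f=fb(ob)-f0
    print(h,inbed(ob["tcp_pos"]).round(1),f.round(1))
    if f[2]>5: break
wait(0.2); ob=get_obs(); print(h,inbed(ob["tcp_pos"]).round(2),(fb(ob)-f0).round(1),(B.T@ob["moment"]).round(2),ob["t"])
E
```

```text
[-2.52412208 -1.52675331 -6.11471946]
49 [31.9  0.1 48.9] [-1.1  1.1  1.3]
48 [32.   0.1 47.9] [-1.3  1.9  0.4]
47 [32.   0.1 46.9] [-0.8  2.1  0.4]
46 [31.9  0.1 45.9] [-1.   1.4  0.2]
45 [31.9  0.1 44.9] [-0.7  2.   0. ]
44 [32.  0. 44.] [-0.8  1.9 -0.1]
43 [32.  -0.1 43.8] [-2.7  2.3  6.1]
43 [32.   -0.1  43.78] [-2.9  3.1  6.1] [0.53 1.12 0.13] 16.9667
```

```bash
python3 - <<'E'
from b import *
grip(72); wait(0.3)
ob,C,im=snap("wrist"); cv2.imwrite("pics/w5.png",im[:,:,::-1]); print(inbed(ob["tcp_pos"]).round(2),fb(ob).round(1),ob["t"])
g=cv2.cvtColor(im,cv2.COLOR_RGB2GRAY).astype(int)
for c in (215,220,225,230,332,338,344,350,356): 
    col=g[120:230,c]; r=np.argmax(col<80); f=120+r-1+(col[r-1]-80)/(col[r-1]-col[r]); print(c,round(f,1),end="; ")
t=get_image("top"); cv2.imwrite("pics/t5.png",t[:,:,::-1])
E
```

```text
[32.2  -0.07 43.07] [ 0.3 -0.   0.1] 17.5833
215 193.3; 220 193.3; 225 192.9; 230 192.9; 332 190.6; 338 190.6; 344 190.6; 350 190.1; 356 189.9;
```

View pics/w5.png

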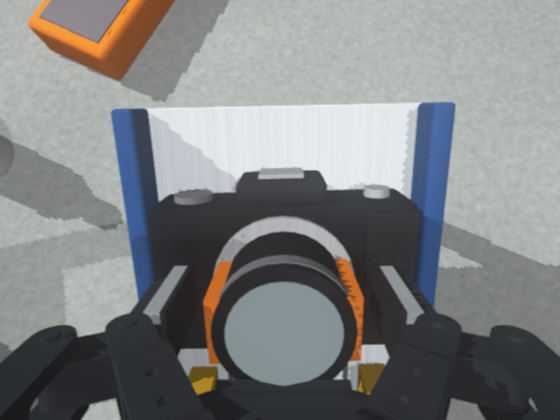

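```bash
python3 - <<'E'
from b import *
ob=get_obs(); C=cam("wrist",ob)
print("bed edge",proj(C,[BO+B@[105,0,0]]).round(1), inbed(ob["tcp_pos"]))
for cx in (32,28,24,20): print(cx,proj(C,[BO+B@(np.array([cx,0,0])+p) for p in ([36,40,0],[36,-40,0],[36,40,34],[47,0,30],[0,0,74])]).round(1).tolist())
C=cam("top"); print(proj(C,[BO+B@np.array([x,0,74]) for x in (32,26,20)]))
im=cv2.imread("pics/t5.png"); print([(d["score"],d["extent"]) for d in spot_in("camera","top")],[(d["score"],d["extent"]) for d in spot_in("switch_lever","top")])
E
```

```text
bed edge [[281.6  98.5]] [3.20598301e+01 8.61849809e-03 4.29847345e+01]
32 [[205.5, 174.9], [360.4, 172.3], [189.1, 189.4], [282.4, 160.7], [284.6, 314.0]]
28 [[206.0, 182.5], [360.1, 179.9], [189.9, 198.5], [282.6, 169.9], [284.7, 324.1]]
24 [[206.6, 190.0], [359.8, 187.5], [190.7, 207.4], [282.7, 179.1], [284.9, 333.9]]
20 [[207.2, 197.4], [359.4, 194.9], [191.5, 216.3], [282.9, 188.1], [285.1, 343.6]]
[[400.17570577 221.22626572]
 [400.71669024 223.56187499]
 [401.25506375 225.8862119 ]]
[(0.97, [180.6, 142.0, 53.9, 47.6]), (0.74, [388.4, 217.2, 52.4, 46.7])] []
```

```bash
python3 - <<'E'
from b import *
move_l(W(26,0,43),OR,speed=30)
grip(50,40); ob=get_obs(); print(ob["grip_width"],ob["grip_force"],inbed(ob["tcp_pos"]).round(2),fb(ob).round(1),(B.T@ob["moment"]).round(2))
x=26; base=None
while x>26-24:
    x-=2; move_l(W(x,0,43.3),OR,speed=25); ob=get_obs(); f=fb(ob); print(x,inbed(ob["tcp_pos"]).round(1),f.round(1),ob["grip_width"].round(1))
    if f[0]>15 or abs(f[2])>20: print("stop"); break
print(get_obs()["t"])
E
```

```text
55.47925941423028 43.251038789749146 [25.97 -0.29 43.31] [-1.8 -0.2  3.4] [0.13 0.41 0.11]Traceback (most recent call last):
  File "<stdin>", line 6, in <module>
AttributeError: 'float' object has no attribute 'round'
```

```bash
python3 - <<'E'
from b import *
x=24
while x>2:
    x-=2; move_l(W(x,0,43.3),OR,speed=25); ob=get_obs(); f=fb(ob); print(x,inbed(ob["tcp_pos"]).round(1),f.round(1))
    if f[0]>15 or abs(f[2])>20: print("stop"); break
print(get_obs()["t"],(B.T@ob["moment"]).round(2))
t=get_image("top"); cv2.imwrite("pics/t6.png",t[:,:,::-1])
E
```

```text
22 [22.  -0.  43.3] [ 0.  -0.1  1.6]
20 [20.  -0.  43.3] [ 0.8 -0.   1.2]
18 [17.9 -0.  43.3] [-0.5  1.1  1.2]
16 [15.8 -0.  43.3] [-0.2 -0.1  1.6]
14 [13.8 -0.  43.3] [0.  0.8 1.9]
12 [11.8 -0.  43.3] [-0.5  0.7  1.7]
10 [ 9.9 -0.  43.3] [-0.7 -0.7  2.3]
8 [ 7.9 -0.  43.3] [-0.2 -0.6  2.2]
6 [ 6.  -0.  43.3] [ 1.1 -0.9  1.3]
4 [ 4.2 -0.4 43.4] [ 2.  -1.8 -1.6]
2 [ 2.  -0.5 43.4] [ 2.  -3.3 -2.1]
21.4167 [-0.37 -0.09  0.03]
```

```bash
python3 - <<'E'
from b import *
x=2
while x>-32:
    x-=1; move_l(W(x,0,43.2),OR,speed=20); ob=get_obs(); f=fb(ob); print(x,inbed(ob["tcp_pos"]).round(1),f.round(1),(B.T@ob["moment"]).round(2))
    if f[0]>10 or abs(f[2])>20: print("stop"); break
print(get_obs()["t"],ob["grip_width"])
t=get_image("top"); cv2.imwrite("pics/t7.png",t[:,:,::-1])
E
```

```text
1 [ 1.2 -0.3 43.3] [ 2.1 -3.5 -0.9] [-0.39 -0.17 -0.06]
0 [ 0.1 -0.2 43.3] [ 3.4 -2.2 -0.8] [-0.36 -0.14  0.06]
-1 [-0.9 -0.1 43.3] [ 1.6 -2.8 -0.2] [-0.38 -0.19  0.12]
-2 [-1.9 -0.1 43.3] [ 2.6 -3.   0.2] [-0.38 -0.27  0.12]
-3 [-2.8 -0.1 43.4] [ 2.7 -2.8  1. ] [-0.32 -0.33  0.06]
-4 [-3.9 -0.1 43.3] [ 3.6 -1.8  0.8] [-0.28 -0.37  0.1 ]
-5 [-4.9 -0.2 43.3] [ 4.5 -1.   0.9] [-0.26 -0.43  0.11]
-6 [-5.9 -0.2 43.3] [ 4.6 -2.1  1.6] [-0.28 -0.42  0.07]
-7 [-6.9 -0.2 43.3] [ 3.1 -2.5  2.2] [-0.32 -0.51  0.07]
-8 [-7.9 -0.2 43.3] [ 4.6 -3.   3. ] [-0.21 -0.53  0.06]
-9 [-8.8 -0.2 43.3] [ 5.3 -2.7  2.5] [-0.31 -0.63  0.04]
-10 [-9.  -0.3 43.4] [ 6.6 -2.2  1.6] [-0.26 -0.95 -0.14]
-11 [-9.2 -0.3 43.5] [ 8.7 -2.7  1. ] [-0.23 -1.33 -0.18]
-12 [-9.3 -0.3 43.7] [10.7 -1.5  0.7] [-0.08 -1.66 -0.2 ]
stop
24.9667 55.26606910271997
```

```bash
python3 - <<'E'
from b import *
move_l(W(-10.2,0,42.8),OR,speed=20); wait(0.2); ob=get_obs(); print(inbed(ob["tcp_pos"]).round(2),fb(ob).round(1))
grip(75); wait(0.3); print(fb(get_obs()).round(1))
t=get_image("wrist"); cv2.imwrite("pics/w8.png",t[:,:,::-1])
p=inbed(get_obs()["tcp_pos"])
move_l(W(p[0],p[1],120),OR,speed=100)
goto(W(-30,0,190),OR); wait(0.2)
ob,C,im=snap("wrist"); cv2.imwrite("pics/w9.png",im[:,:,::-1])
import pickle; pickle.dump((ob,C),open("w9.pkl","wb"))
t=get_image("top")[150:280,320:480,::-1]
cv2.imwrite("pics/c9.png",np.hstack([im[:,:,::-1][:300,80:480],cv2.resize(t,(369,300),interpolation=cv2.INTER_CUBIC)])); print(ob["t"],fb(ob))
E
```

```text
[-8.91 -0.24 43.33] [ 7.6 -1.9  4.5]
[-0.2  0.1  0.3]
27.6667 [-0.58434968  0.54653017 -0.16505999]
```

View pics/c9.png

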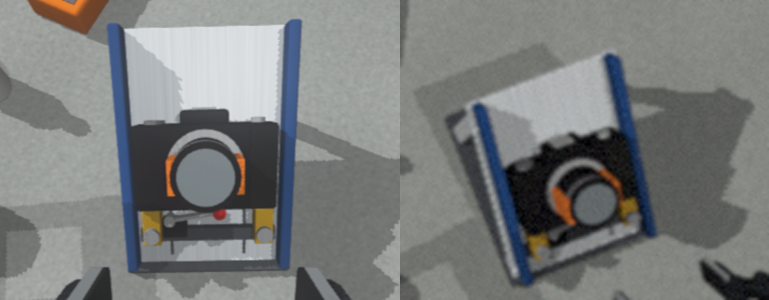

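The left panel shows the released camera square in the channel. Its base edge is at the yellow stops (150,212) and (263,212), and the roller at (219,214) is pushed behind the edge. I'll check the gap once from the downhill side.

```bash
python3 - <<'E'
from b import *
p=W(-60,0,0)
goto([p[0],p[1],290],[180,0,YAW+179]); wait(0.2)
ob,C,im=snap("wrist"); cv2.imwrite("pics/w10.png",im[:,:,::-1])
q=proj(C,[BO+B@[-47,0,15]])[0]; print(q,ob["t"])
u,v=q.astype(int); a=im[max(v-60,0):v+60,max(u-80,0):u+80,::-1]
cv2.imwrite("pics/w10c.png",cv2.resize(a,None,fx=5,fy=5,interpolation=cv2.INTER_CUBIC))
E
```

```text
[282.62981725 182.83521389] 30.125
```

View pics/w10c.png

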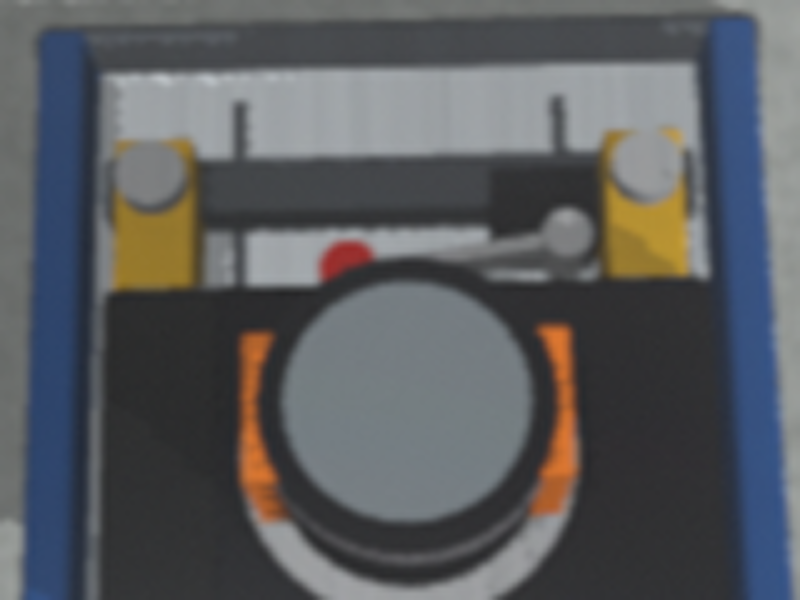

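Both yellow stops (155,288) and (645,275) meet the base edge with no gap, and the roller (345,262) is pushed in. Handing in.

```bash
python3 -c "
from station import *
print(sign_off())"
```

```text
the job is handed in; nothing more can be done
None
```

I laid the camera flat in the channel and slid it down until its base edge had pushed the lever in and rested against both yellow stops. I then released it and handed the job in at about 30 s; the judge's result was not shown.

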